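Load and hold the medal press

ROBOT

A 6-joint arm with a two-finger parallel gripper is mounted at the origin on the work surface; the furniture and walls round the work are solid. World frame = base frame: x ahead of the robot, y to its left, z up, the work surface at z = 0. Lengths are in m, angles in rad, forces in N, time in s.
With the tool pointing down it reaches from about 0.4 to 0.825 m from the base axis. Payload 7 kg.
Tool frame: the origin (TCP) lies midway between the tips of the shut fingers; the grasp point (between the pads) lies bot.grasp_offset behind it (bot.grasp_offset is the distance from the TCP to the grasp point, in m); z points along the fingers, y is the line along which they close (so a half turn about z gives the same grasp; the last joint's range is limited). The gripper opens to 85 mm and grips with 20 to 120 N. Pads are 22 mm wide; open, the fingers measure 114 mm over their backs; the gripper's body (76 mm by 85 mm) begins 54 mm behind the grasp point. The pads swing forward as they close: fully open they stand 13 mm farther back than shut.
Start: joints at [1.569, 0.359, 0.012, 0, -1.224, -0.288], TCP at [0.193, 0.647, 0.231] pointing down, gripper open.
Joint ranges: [-3.07, 3.07], [-1.43, 2.12], [-1.02, 1.25], [-3.03, 1.67], [-3.05, -0], [-3.03, 3.03]. Speed limits (rad/s): [2.39, 2.39, 3.01, 3.14, 3.14, 3.14].

INTERFACE

Orientations are given as a unit quaternion [x, y, z, w].
In Python, from cell import bot, vision gives the robot as it stands.
- The arm moves only by the tool drive_tool, never from a script. Its argument "rows" is a list that holds one entry, the list of rows, each a list of 7 numbers: the opening, from -1 (shut) to 1 (fully open), then the shift along the tool's x, y, z normalised to -1 to 1, where 1 is 50 cm, then the turn, a rotation vector about the tool's x, y, z normalised to -1 to 1, where 1 is 4 degrees. In form: [[[gripper, dx, dy, dz, rx, ry, rz], ...]]. A call has 1 to 12 rows; each row shifts and turns the commanded pose from where the row before left it, along the tool's axes as they then stand; what a row does not reach is not made up. A row lasts 1/8 s, in which the tool goes at most 62.5 mm and 10.7 degrees, less where a joint would pass 70% of its speed; a pose out of reach is approached as far as the arm can. A call with a number of a shift or a turn outside -1 to 1 is refused whole. A call with a gripper value outside its range is refused whole. The fingers move at their own pace and stop on an object; the grip force is fixed at half the most. Time passes only in rows, so rows that do not move let the fingers close. It gives the time, the measured TCP pose, the force, the opening and the grip force at its end, in the units of the state.
- bot.get_state(): the state, without advancing time (a new reading comes with each control period).
- vision.grab_frame(name): name is "scene" or "side" or "wrist"; returns a dict with "img" (384x512x3 uint8, blue, green, red), "camera_matrix" (3x3 intrinsics, pixels), "view" (4x4, takes a point from world to camera coordinates); the wrist camera has in their place "hand_eye" (4x4, takes a point from camera to tool coordinates, whose origin is the TCP and whose axes are the flange's). Camera axes: x right, y up, looking along -z (the intrinsics and any distortion apply to the point x, -y, -z); pixel columns grow to the right and rows downward; lengths in m; the calibration is good to about 2 mm. A picture is of the moment at which its call begins: read the wrist's pose just before it. There is no depth.
- bot.sign_off(): hands the job in; it is judged then, once.
The state is a dict: "clock": time; "q": joint angles; "dq": joint speeds; "joint_torque": joint torques, N m; "eef_pos": TCP position; "ee_rot": TCP orientation; "wrist_force": force on the tool from outside, world axes, zero at the start; "ft_torque": the same for the moment, N m; "grip_width": finger opening in m; "finger_force": force on a finger pad.
Only numpy, scipy, OpenCV 4.12 (cv2) and the standard library are available. Lean on these libraries where they do the work, as an engineer would, in place of code of your own. Each camera call takes 0.05 s, during which the arm holds its last target. There are 200 camera calls.

TASK

Lay the round brass blank flat in the round cavity of the green medal press's die and let go of it, then flip the red safety catch fully open by pushing its thumb tab down. After that, pull the lever down by its black grip until the punch bears firmly on the blank, and finish while still holding it pressed down (it springs up if let go). Leave the square blank, the amber pot and the roll of tape where they are.

Things in the scene. Friction and masses are not known exactly. Their poses are not given: they have to be found in the camera images.
- press: Green bench press, screwed down: a base 213 x 120 x 20 mm with a steel die block 84 x 84 mm whose top is 40 mm above the bench. Origin on the bench, straight under the centre of the die. Its x axis points from the die to the lever's hinge, z up. Its base reaches from x = -55 to +158 mm, y = -60 to +60 mm. The fixed clevis at the hinge reaches 75 mm up; the catch's post (x 145 to 157, y 45 to 59 mm) 122 mm up.
- die_floor (a point): Centre of the floor of the round die cavity. The cavity is 50 mm across and 5 mm deep with a small chamfer; its floor is 35 mm above the bench and level, so a 12 mm blank lying in it stands 7 mm proud.
- brass_blank: The round brass blank, a plain disc 46 mm across, 12 mm thick, 0.12 to 0.24 kg, lying flat; origin at the centre of its underside.
- brass_blank_center (a point): Centre of the round brass blank, half-way up (6 mm above its underside).
- square_blank_center (a point): Centre, half-way up, of a square brass blank 46 x 46 x 12 mm that does not fit the die; leave it alone. It may change places with the round one.
- catch (a joint): Red safety catch: 0 = shut, its blade lies across in front of the lever and blocks it (the lever then moves only 0.1 to 0.2 rad); grows as it opens, 1.22 rad = fully open (stop); it clears the lever from about 1 rad. It starts between 0 and 0.1. Stiff enough to stay where it is left (about 2 N on the tab moves it). It turns about the press's x axis through catch_hinge: pushing the tab straight down opens it.
- catch_hinge (a point): The catch's pivot, in the press's frame at (136, 55, 112) mm; its axis is the press's x axis.
- catch_tab (a point): Middle of the upper face of the catch's red thumb tab, 24 mm wide (along the press's x) and 36 mm long, 5 mm thick. When shut it slopes 35 degrees up and outward (towards the press's +y) from the pivot and this point is 31 mm outward of the pivot and 25 mm above it; when fully open it slopes 35 degrees downward, and this point is about 34 mm outward of and 21 mm below the pivot. A straight push down at 33 mm outward of the pivot opens it fully.
- lever (a joint): The press's lever, a dark steel bar 14 mm wide: 0 = up, leaning 10 degrees back from the die; grows as it is pulled down over the die. The punch meets a seated blank at about 1.745 rad; with an empty die it goes on to its stop at 1.82. A spring lifts it again if let go (5 to 6 N at the grip when down).
- lever_hinge (a point): The lever's pivot, in the press's frame at (135, 0, 60) mm; its axis lies along the press's y axis, and from 0 the grip swings over towards the press's -x and down.
- black_grip: The black grip at the lever's free end: a barrel 30 mm in diameter and 40 mm wide, its axis along the press's y. Best pinched across its two flat ends (40 mm apart), so it can turn between the fingers as the lever swings. This entry's origin lies on the lever's hinge; see grip_centre.
- grip_centre (a point): Centre of the black grip, 205 mm from the lever's hinge. Lever up: 47 mm behind the hinge (press's +x) and 200 mm above it, 260 mm above the bench. Lever pressed on the blank: 205 mm in front of the hinge (press's -x) and 12 mm above it, 72 mm above the bench.
- punch: The steel punch under the lever, 36 mm in diameter, which comes down flat on the blank; this entry's origin lies on the lever's hinge, the punch's axis is 135 mm from it. It must bear on the blank with more than 5 N; 12 to 16 N straight down at the grip (5 to 6 N of it for the spring) does it.
- amber_pot: Amber jar with a black lid, 58 mm across, 47 mm high, origin at the centre of its underside; a bystander.
- masking_tape: Roll of masking tape lying flat, 96 mm across, 25 mm high, origin at the centre of its underside; a bystander.
There are look-alikes about, which are no part of the job. What is shaped like the brass_blank but blue is not meant.

How it is judged:
On the way, in this order (a step that is already met when the one before it is completed fails the run):
1. the round blank lies flat in the die cavity, let go, with the catch still shut and the lever up (horizontal distance between brass_blank_center and die_floor below 0.004 m and z of brass_blank_center in the frame of die_floor below 0.0085 m and angle between the z axis of brass_blank and the z axis of press, either way round below 0.06 rad and value of joint catch below 0.4 rad and value of joint lever below 0.3 rad and contact force between the fingers and brass_blank below 0.3 N), for 0.2 s.
2. the catch is flipped open while the lever is still up (horizontal distance between brass_blank_center and die_floor below 0.004 m and z of brass_blank_center in the frame of die_floor below 0.0085 m and angle between the z axis of brass_blank and the z axis of press, either way round below 0.06 rad and value of joint catch above 1 rad and value of joint lever below 0.3 rad), for 0.2 s.
3. the lever is held down by its grip with the punch bearing on the blank (horizontal distance between brass_blank_center and die_floor below 0.004 m and z of brass_blank_center in the frame of die_floor below 0.0085 m and angle between the z axis of brass_blank and the z axis of press, either way round below 0.06 rad and value of joint catch above 1 rad and value of joint lever between 1.7 and 1.79 rad and contact force between punch and brass_blank above 5 N and contact force between any of the fingers, the arm and black_grip above 1 N), for 0.3 s.
At the end, for the whole second after the job is handed in: The round blank lies flat in the cavity (within 4 mm of its centre, within 0.06 rad of level), the catch is open (over 1.0 rad), the robot still holds the black grip (over 1 N) with the lever down (1.70 to 1.79 rad) and at rest, and the punch bears on the blank with more than 5 N (all of step 3 and velocity of joint lever between -0.1 and 0.1 rad/s); the arm keeps its last pose, push and grip.
It fails at once if the square blank is shifted more than 30 mm (distance of square_blank_center from where it was at the start of the episode above 0.03 m).
It fails at once if the amber pot is shifted more than 30 mm (distance of amber_pot from where it was at the start of the episode above 0.03 m).
It fails at once if the roll of tape is shifted more than 30 mm (distance of masking_tape from where it was at the start of the episode above 0.03 m).
It also fails if it takes over 66 s, if anything falls off the work surface, if the arm or the gripper's body presses on something with over 40 N, if the wrist force passes 120 N, or if a joint passes its speed limit or range.

## Working session

There is one attempt and no reset: what is moved stays moved. The work goes in short steps, Python scripts to look and compute and a tool call to move; the robot and the scene stay as the last step left them, time stands still between calls to the robot, and variables do not carry over. Pictures are saved under pics/ and viewed, at most 10 in all, crops included, and the job is handed in when it is done.

Besides the shell and the picture viewer there is one more tool, called in YAML: its name, and indented under it one key for each argument. drive_tool: Moves the arm, as the interface text tells. Scaled input: -1 to 1 covers 50 cm each way for a shift and 4 degrees each way for a turn. Its arguments: {"type":"object","properties":{"rows":{"type":"array","items":{"type":"array","items":{"type":"array","items":{"type":"number"}}}}},"required":["rows"]}

```bash
mkdir -p pics; ls; cat > h.py <<'E'
import numpy as np,cv2
from scipy.spatial.transform import Rotation as R
from cell import bot,vision
def grab(n):
    s=bot.get_state(); f=vision.grab_frame(n); K=np.array(f["camera_matrix"])
    if n=="wrist":
        T=np.eye(4);T[:3,:3]=R.from_quat(s["ee_rot"]).as_matrix();T[:3,3]=s["eef_pos"]
        C=T@np.array(f["hand_eye"])
    else: C=np.linalg.inv(np.array(f["view"]))
    return dict(img=f["img"],K=K,C=C,keys=list(f))
def ray(g,u,v):
    d=np.linalg.inv(g["K"])@[u,v,1]; d=g["C"][:3,:3]@(d*[1,-1,-1]); return g["C"][:3,3],d/np.linalg.norm(d)
def plane(g,u,v,z):
    o,d=ray(g,u,v); return o+d*(z-o[2])/d[2]
def proj(g,P):
    c=np.linalg.inv(g["C"])@np.append(P,1); p=g["K"]@(c[:3]*[1,-1,-1]); return p[:2]/p[2]
def tri(*rs):
    A=np.zeros((3,3));b=np.zeros(3)
    for o,d in rs: M=np.eye(3)-np.outer(d,d);A+=M;b+=M@o
    return np.linalg.solve(A,b)
E
python3 - <<'E'
from h import *
s=bot.get_state();print({k:np.round(v,3).tolist() for k,v in s.items()},bot.grasp_offset)
a=[grab(n) for n in("scene","side","wrist")]
for g,n in zip(a,("scene","side","wrist")):
    print(n,g["keys"],np.round(g["C"],3).tolist());cv2.imwrite(f"pics/{n}0.png",g["img"])
E
```

```text
pics
{'clock': 0.0, 'q': [1.569, 0.359, 0.011, -0.0, -1.224, -0.288], 'dq': [-0.002, 0.001, -0.0, 0.0, 0.001, 0.001], 'joint_torque': [-0.0, -58.331, 29.342, 6.936, -0.006, 0.0], 'eef_pos': [0.193, 0.646, 0.23], 'ee_rot': [0.99, -0.144, -0.0, 0.001], 'wrist_force': [-0.426, -0.175, 0.303], 'ft_torque': [0.049, -0.007, -0.021], 'finger_force': 0.0, 'grip_width': 0.085} 0.0187
scene ['img', 'camera_matrix', 'view'] [[0.54, 0.541, -0.644, -0.237], [-0.841, 0.328, -0.43, -0.461], [-0.022, 0.774, 0.633, 0.863], [0.0, 0.0, 0.0, 1.0]]
side ['img', 'camera_matrix', 'view'] [[-1.0, -0.021, -0.016, 0.452], [-0.004, -0.483, 0.875, 0.935], [-0.026, 0.875, 0.483, 0.7], [0.0, 0.0, 0.0, 1.0]]
wrist ['img', 'camera_matrix', 'hand_eye'] [[-0.285, 0.926, 0.248, 0.256], [-0.959, -0.276, -0.072, 0.628], [0.002, -0.258, 0.966, 0.374], [0.0, 0.0, 0.0, 1.0]]
```

View pics/scene0.png

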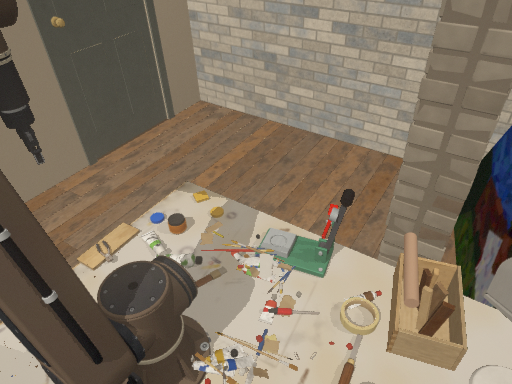

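View pics/side0.png

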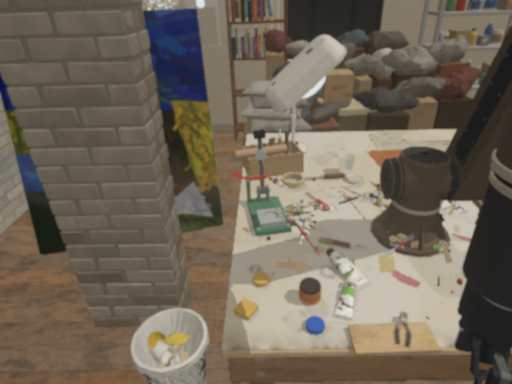

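Candidates for the round brass blank are:
- scene (217,212), the round one, also seen at side (261,279)
- scene (201,198), square/rotated, also seen at side (246,308), the decoy
- the blue disc at scene (157,218), side (315,325), not meant

I choose the round one and check it in a close crop.

```bash
python3 - <<'E'
from h import *
a={n:grab(n) for n in("scene","side")}
for n,z in (("scene",0),("side",0)):
    g=a[n]; hsv=cv2.cvtColor(g["img"],cv2.COLOR_BGR2HSV)
    for name,lo,hi,h,amin in (("brass",(18,140,90),(30,255,255),.006,25),("green",(65,70,30),(90,255,255),.02,100),("blue",(105,150,80),(125,255,255),.012,25),("red",(0,190,90),(4,255,255),.13,8)):
        m=cv2.inRange(hsv,lo,hi);k,l,st,c=cv2.connectedComponentsWithStats(m)
        for i in range(1,k):
            if st[i,4]>amin and not(n=="side" and c[i][0]<230): print(n,name,st[i].tolist(),c[i].round(1),plane(g,*c[i],h).round(3))
print("press",[plane(a["scene"],u,v,.04).round(3) for u,v in((279,242),)],[plane(a["side"],u,v,.04).round(3) for u,v in((269,215),)])
print("grip",tri(ray(a["scene"],348,198),ray(a["side"],259,134)).round(3))
print("tape",plane(a["scene"],360,315,.0125).round(3),"pot",plane(a["scene"],177,219,.047).round(3), plane(a["side"],310,284,.047).round(3))
s=a["scene"]["img"][180:280,140:370];d=a["side"]["img"][120:340,225:345]
cv2.imwrite("pics/c.png",np.hstack([cv2.resize(np.vstack([s,s*0]),None,fx=2,fy=2,interpolation=3)[:400],cv2.resize(d,None,fx=2,fy=2,interpolation=3)[:400]]))
E
```

```text
scene brass [193, 191, 16, 11, 116] [200.7 196. ] [0.511 0.31  0.006]
scene brass [211, 207, 12, 10, 100] [216.6 211.6] [0.475 0.209 0.006]
scene brass [215, 349, 9, 14, 91] [219.1 355.5] [ 0.075 -0.114  0.006]
scene green [274, 237, 55, 40, 1083] [307.4 256. ] [ 0.448 -0.153  0.02 ]
scene blue [492, 126, 20, 102, 1152] [503.9 170.7] [ 1.22  -0.583  0.012]
scene blue [151, 213, 12, 9, 84] [156.4 216.8] [0.344 0.361 0.012]
scene red [328, 204, 10, 11, 40] [331.6 207.4] [ 0.562 -0.167  0.13 ]
scene red [322, 220, 9, 18, 57] [325.7 228.8] [ 0.472 -0.19   0.13 ]
side blue [307, 318, 16, 14, 166] [314.7 324.5] [0.349 0.365 0.012]
press [array([ 0.436, -0.063,  0.04 ])] [array([ 0.45 , -0.058,  0.04 ])]
grip [ 0.478 -0.238  0.258]
tape [ 0.348 -0.356  0.012] pot [0.347 0.263 0.047] [0.351 0.27  0.047]
```

View pics/c.png

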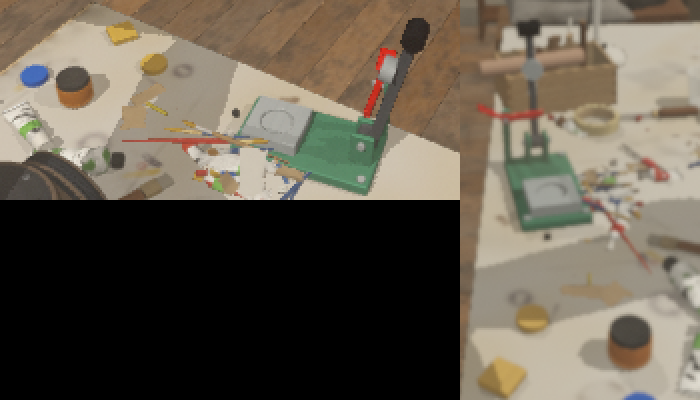

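The crop shows the round disc at scene (217,211), the four-cornered square at (201,197) and the blue disc at (157,217). The round one is my choice. I'm moving over it and turning the tool so that its y axis runs along the press's y.

drive_tool:
  rows:
    - [[1, 0.08, 0.07, 0, 0, 0, 0], [1, 0.08, 0.07, 0, 0, 0, 0], [1, 0.08, 0.07, 0, 0, 0, 0], [1, 0.08, 0.07, 0, 0, 0, 0], [1, 0.08, 0.07, 0, 0, 0, 0], [1, 0.08, 0.07, 0, 0, 0, 0], [1, 0.08, 0.07, 0, 0, 0, 0], [1, 0.08, 0.07, 0, 0, 0, 0], [1, 0.08, 0.07, 0, 0, 0, 0], [1, 0.08, 0.07, 0, 0, 0, 0]]

```text
clock: 1.5
eef_pos: [0.4769, 0.1956, 0.2316]
ee_rot: [0.99, -0.144, 0.0, -0.0]
wrist_force: [1.0, 0.9, -0.4]
grip_width: 0.0854
finger_force: 0.0
```

drive_tool:
  rows:
    - [[1, 0, 0, 0, 0, 0, 1], [1, 0, 0, 0, 0, 0, 1], [1, 0, 0, 0, 0, 0, 1], [1, 0, 0, 0, 0, 0, 1], [1, 0, 0, 0, 0, 0, 1], [1, 0, 0, 0, 0, 0, 1], [1, 0, 0, 0, 0, 0, 1], [1, 0, 0, 0, 0, 0, 1], [1, 0, 0, 0, 0, 0, 1], [1, 0, 0, 0, 0, 0, 1], [1, 0, 0, 0, 0, 0, 1], [1, 0, 0, 0, 0, 0, 1]]

```text
clock: 3.0
eef_pos: [0.4761, 0.1971, 0.2313]
ee_rot: [0.845, -0.535, -0.0, 0.0]
wrist_force: [0.6, 0.3, -0.2]
grip_width: 0.0855
finger_force: 0.0
```

drive_tool:
  rows:
    - [[1, 0, 0, 0, 0, 0, 1], [1, 0, 0, 0, 0, 0, 1], [1, 0, 0, 0, 0, 0, 1], [1, 0, 0, 0, 0, 0, 1], [1, 0, 0, 0, 0, 0, 0]]

```text
clock: 3.62
eef_pos: [0.4761, 0.1971, 0.2313]
ee_rot: [0.763, -0.647, -0.0, -0.0]
wrist_force: [0.3, 0.5, -0.1]
grip_width: 0.0853
finger_force: 0.0
```

```bash
cat >> h.py <<'E'
def blobs(g,lo,hi,amin,h):
    m=cv2.inRange(cv2.cvtColor(g["img"],cv2.COLOR_BGR2HSV),lo,hi);k,l,st,c=cv2.connectedComponentsWithStats(m)
    for i in range(1,k):
        if st[i,4]>amin: print(st[i].tolist(),c[i].round(1),plane(g,*c[i],h).round(4))
def delta(P):
    s=bot.get_state();M=R.from_quat(s["ee_rot"]).as_matrix()
    print("tcp",np.round(s["eef_pos"],4),"x-axis yaw",np.degrees(np.arctan2(M[1,0],M[0,0])).round(2),"tilt z",M[:,2].round(4),"shift norm",((M.T@(np.array(P)-s["eef_pos"]))/.5).round(4))
E
python3 - <<'E'
from h import *
g=grab("wrist");cv2.imwrite("pics/w1.png",g["img"]);print(np.round(bot.get_state()["q"],2))
blobs(g,(18,120,70),(32,255,255),300,.012);delta((.475,.209,.2))
E
```

```text
[ 0.77  0.09 -0.34 -0.   -1.14 -0.61]
[408, 8, 25, 52, 319] [420.4  33.8] [0.3207 0.0294 0.012 ]
[106, 14, 38, 26, 736] [124.6  26.9] [0.6276 0.074  0.012 ]
[75, 25, 28, 27, 459] [86.4 36.8] [0.6667 0.0902 0.012 ]
[227, 153, 38, 39, 1164] [245.6 172.2] [0.4777 0.2059 0.012 ]
[179, 222, 50, 48, 1310] [204.  245.4] [0.5136 0.3062 0.012 ]
tcp [0.4761 0.1971 0.2313] x-axis yaw -80.52 tilt z [-0.  0. -1.] shift norm [-0.0239 -0.0017  0.0626]
```

View pics/w1.png

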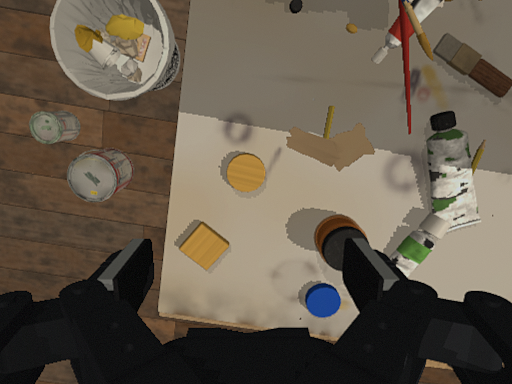

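The disc is at (246,172) in the wrist view, the square at (204,245) and the pot at (340,240). I'm descending onto the disc and closing.

drive_tool:
  rows:
    - [[1, -0.017, -0.006, 0.08, 0, 0, 0], [1, 0, 0, 0.09, 0, 0, 0], [1, 0, 0, 0.09, 0, 0, 0], [1, 0, 0, 0.09, 0, 0, 0], [1, 0, 0, 0.07, 0, 0, 0], [1, 0, 0, 0.034, 0, 0, 0], [1, 0, 0, 0, 0, 0, 0], [-1, 0, 0, 0, 0, 0, 0], [-1, 0, 0, 0, 0, 0, 0], [-1, 0, 0, 0, 0, 0, 0], [-1, 0, 0, 0, 0, 0, 0], [-1, 0, 0, 0, 0, 0, 0]]

```text
clock: 5.18
eef_pos: [0.4782, 0.2065, 0.0059]
ee_rot: [0.763, -0.647, 0.0, -0.001]
wrist_force: [-2.5, -0.1, 8.4]
grip_width: 0.0426
finger_force: 59.4
```

drive_tool:
  rows:
    - [[-1, 0, 0, -0.02, 0, 0, 0], [-1, 0, 0, -0.06, 0, 0, 0], [-1, 0, 0, -0.1, 0, 0, 0], [-1, 0, 0, -0.06, 0, 0, 0], [-1, 0, 0, 0, 0, 0, 0]]

```text
clock: 5.8
eef_pos: [0.479, 0.207, 0.1275]
ee_rot: [0.763, -0.647, 0.0, -0.003]
wrist_force: [-0.4, 0.2, -3.2]
grip_width: 0.0424
finger_force: 61.5
```

```bash
python3 - <<'E'
from h import *
g=grab("wrist");s=grab("side");d=grab("scene")
u,v=proj(s,bot.get_state()["eef_pos"]).astype(int);c=cv2.resize(s["img"][v-50:v+30,u-40:u+40],(384,384),interpolation=3)
cv2.imwrite("pics/w2.png",np.hstack([cv2.resize(g["img"],(416,312)),c[:312]]))
blobs(g,(18,120,70),(32,255,255),300,.124);print(g["C"][:3,3]);delta((.44,-.06,.2))
E
```

```text
[88, 0, 44, 25, 896] [110.4  11. ] [0.5533 0.1137 0.124 ]
[51, 6, 33, 33, 628] [64.7 20.2] [0.5721 0.1204 0.124 ]
[360, 93, 17, 47, 360] [367.9 115.6] [0.436  0.1373 0.124 ]
[193, 200, 101, 115, 7465] [244.4 250.2] [0.4803 0.2122 0.124 ]
[0.48956318 0.14189678 0.27087351]
tcp [0.477  0.2055 0.1237] x-axis yaw -80.63 tilt z [-1.1e-03 -4.0e-04 -1.0e+00] shift norm [ 0.5119  0.1598 -0.1523]
```

View pics/w2.png

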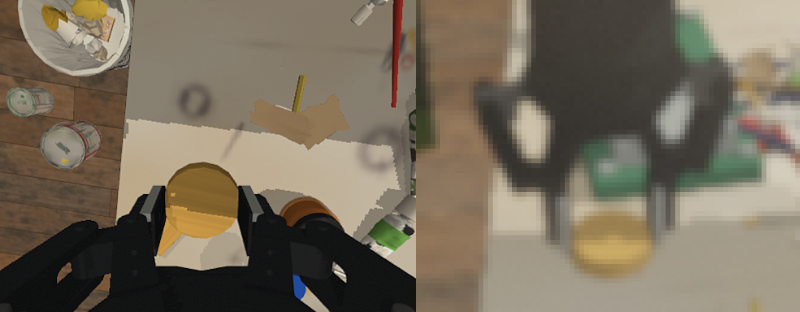

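The round disc is held level between the pads (wrist view about (246,246)). I'm moving towards the die for a closer look.

drive_tool:
  rows:
    - [[-1, 0.085, 0.022, -0.04, 0, 0, 0], [-1, 0.085, 0.022, -0.04, 0, 0, 0], [-1, 0.085, 0.022, -0.04, 0, 0, 0], [-1, 0.085, 0.022, -0.04, 0, 0, 0], [-1, 0, 0, 0, 0, 0, 0], [-1, 0, 0, 0, 0, 0, 0]]

```text
clock: 6.7
eef_pos: [0.4616, 0.0309, 0.2032]
ee_rot: [0.762, -0.647, -0.001, 0.001]
wrist_force: [0.1, -0.3, -2.4]
grip_width: 0.0423
finger_force: 61.4
```

```bash
python3 - <<'E'
from h import *
g=grab("wrist");delta((.44,-.06,.2))
cv2.imwrite("pics/w3.png",cv2.resize(g["img"],(768,576)));cv2.imwrite("w3raw.png",g["img"])
np.savez("w3",K=g["K"],C=g["C"])
E
```

```text
tcp [0.4617 0.0313 0.2032] x-axis yaw -80.61 tilt z [-1.9e-03 -6.0e-04 -1.0e+00] shift norm [0.1731 0.0725 0.0065]
```

View pics/w3.png

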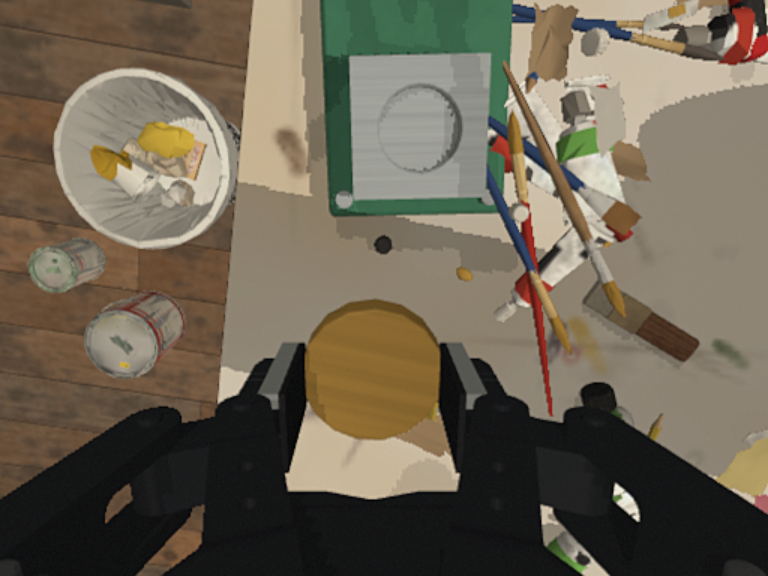

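The die top's corners are at about (348,56), (490,53), (491,196) and (355,201) in the 1.5x view, the cavity at about (419,128) and the held disc at about (373,370).

```bash
python3 - <<'E'
from h import *
f=np.load("w3.npz");g=dict(K=f["K"],C=f["C"],img=cv2.imread("w3raw.png"))
gray=cv2.cvtColor(g["img"],cv2.COLOR_BGR2GRAY)
c=np.array([[348,56],[490,53],[491,196],[353,201]],np.float32)[:,None]/1.5
c=cv2.cornerSubPix(gray,c,(4,4),(-1,-1),(3,50,.01))[:,0];print((c*1.5).round(1).tolist())
P=np.array([plane(g,*p,.04)[:2] for p in c]);print("corners",P.round(4).tolist(),"centre",P.mean(0),"sides",[np.linalg.norm(P[i]-P[i-1]).round(4) for i in range(4)])
e=P[0]-P[3]+P[1]-P[2];print("yaw press x",np.degrees(np.arctan2(e[1],e[0])))
hsv=cv2.cvtColor(g["img"],cv2.COLOR_BGR2HSV)
m=cv2.inRange(hsv,(15,110,60),(32,255,255));m[:,:195]=0;m[:195]=0;m[:,300:]=0;m[296:]=0
k=max(cv2.findContours(m,0,1)[0],key=cv2.contourArea);print("disc",cv2.boundingRect(k),cv2.minEnclosingCircle(k))
h=cv2.convexHull(k)
for z in (.2032,.2092):
    Q=np.array([plane(g,*p,z)[:2] for p in h[:,0].astype(float)]).astype(np.float32)
    (x,y),r=cv2.minEnclosingCircle(Q);print("disc z",z,x,y,r)
roi=cv2.Canny(gray[50:120,245:315],40,100);ys,xs=np.nonzero(roi)
q=np.c_[xs+245,ys+50].astype(float);W=np.array([plane(g,*p,.04)[:2] for p in q])
for r0 in(.025,):
    cc=P.mean(0)
    for _ in range(5):
        d=W-cc;r=np.hypot(*d.T);s=abs(r-.0255)<.003;A=np.c_[2*W[s],np.ones(s.sum())];x=np.linalg.lstsq(A,(W[s]**2).sum(1),rcond=None)[0];cc=x[:2]
    print("rim",cc,np.sqrt(x[2]+cc@cc),s.sum())
E
```

```text
[[348.29998779296875, 55.70000076293945], [490.3999938964844, 52.400001525878906], [491.0, 196.0], [353.0, 198.10000610351562]]
corners [[0.4959, -0.0907], [0.413, -0.1063], [0.3936, -0.0245], [0.4803, -0.0088]] centre [ 0.44571819 -0.05753695] sides [np.float64(0.0833), np.float64(0.0843), np.float64(0.0841), np.float64(0.0881)]
yaw press x -77.92295821002742
disc (203, 199, 91, 97) ((250.74517822265625, 250.45970153808594), 52.21756362915039)
disc z 0.2032 0.4583345353603363 0.0340864472091198 0.027809469029307365
disc z 0.2092 0.45894595980644226 0.03125893697142601 0.026651762425899506
rim [ 0.44664267 -0.05703931] 0.02537106036514202 338
```

```bash
python3 - <<'E'
from h import *
f=np.load("w3.npz");g=dict(K=f["K"],C=f["C"],img=cv2.imread("w3raw.png"))
for z in(.2095,.211):
    b=plane(g,373/1.5,438.5/1.5,z);t=plane(g,373/1.5,300/1.5,z-.012);t2=plane(g,373/1.5,300/1.5,z)
    l=plane(g,305/1.5,369/1.5,z);r=plane(g,440/1.5,369/1.5,z)
    print(z,b[:2].round(4),"top as lower edge",t[:2].round(4),"as upper",t2[:2].round(4),np.linalg.norm(b-t2),"lr",l[:2].round(4),r[:2].round(4),np.linalg.norm(l-r))
hsv=cv2.cvtColor(g["img"],cv2.COLOR_BGR2HSV);print([hsv[r,249].tolist() for r in range(196,216)])
E
```

```text
0.2095 [0.4579 0.0534] top as lower edge [0.465  0.0101] as upper [0.4656 0.0066] 0.04743577240706837 lr [0.483  0.0324] [0.4411 0.0255] 0.04251595567569965
0.211 [0.458  0.0524] top as lower edge [0.4651 0.0096] as upper [0.4657 0.0061] 0.04691756786609853 lr [0.4829 0.0317] [0.4414 0.0248] 0.04205149688907439
[[18, 54, 142], [18, 50, 143], [19, 60, 137], [18, 112, 112], [19, 191, 95], [19, 174, 98], [19, 173, 99], [19, 167, 99], [19, 166, 100], [19, 167, 104], [19, 166, 126], [19, 165, 142], [19, 170, 135], [19, 166, 134], [19, 163, 139], [18, 170, 141], [18, 167, 142], [18, 165, 141], [19, 164, 138], [19, 165, 136]]
```

drive_tool:
  rows:
    - [[-1, 0.06, 0.02, 0.04, 0, 0, 0], [-1, 0.06, 0.02, 0.06, 0, 0, 0], [-1, 0.052, 0.02, 0.06, 0, 0, 0], [-1, 0, 0, 0.08, 0, 0, 0], [-1, 0, 0, 0.04, 0, 0, 0], [-1, 0, 0, 0.02, 0, 0, 0], [-1, 0, 0, 0, 0, 0, 0], [-1, 0, 0, 0, 0, 0, 0]]

```text
clock: 7.75
eef_pos: [0.4472, -0.0582, 0.0549]
ee_rot: [0.763, -0.647, 0.0, -0.0]
wrist_force: [0.3, 0.5, -2.3]
grip_width: 0.0424
finger_force: 61.5
```

```bash
python3 - <<'E'
from h import *
delta((.4462,-.0584,.041))
g=grab("wrist");cv2.imwrite("pics/w4.png",cv2.resize(g["img"],(768,576)))
E
```

```text
tcp [ 0.4472 -0.0582  0.0549] x-axis yaw -80.56 tilt z [ 9.e-04  1.e-04 -1.e+00] shift norm [0.0001 0.002  0.0278]
```

View pics/w4.png

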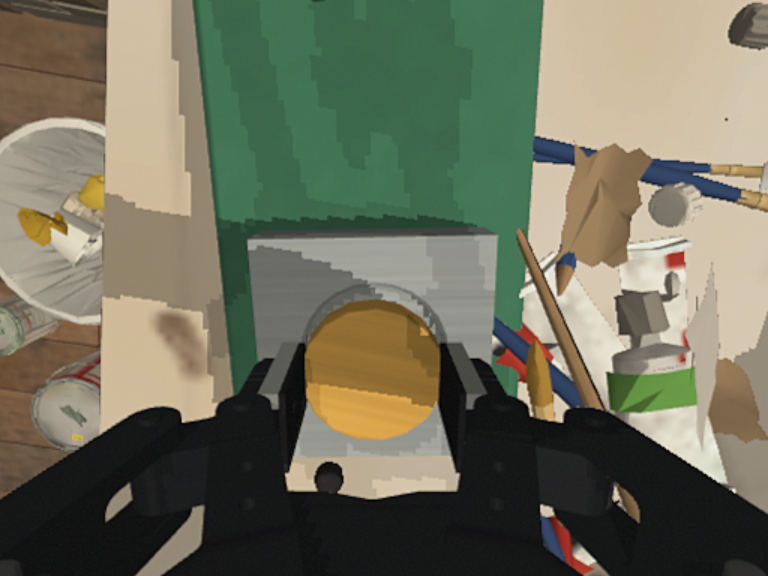

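The rim shows above the disc, apex about (375,283), with the disc's near lower edge at about (373,300). I'm checking the offset from those.

```bash
python3 - <<'E'
from h import *
g=grab("wrist")
s=bot.get_state();M=R.from_quat(s["ee_rot"]).as_matrix();t=lambda u,v,z:(((plane(g,u/1.5,v/1.5,z)-s["eef_pos"])@M)[:2]*1000).round(1)
print("rim near",t(375,283,.04),"->centre x",t(375,283,.04)[0]-25.4)
for zb in(.049,.051): print("disc near lower",t(373,300,zb),t(373,300,zb)[0]-23,"far upper",t(373,438.5,zb+.012)[0]+23)
print("die far-left/right corners",t(248,239,.04),t(497,234,.04),"-> y mid",(t(248,239,.04)+t(497,234,.04))/2)
E
```

```text
rim near [24.5  0.7] ->centre x -0.8999999999999986
disc near lower [21. -0.] -2.0 far upper 0.0
disc near lower [21.6 -0. ] -1.3999999999999986 far upper 1.3000000000000007
die far-left/right corners [ 39.7 -42.3] [41.6 41.7] -> y mid [40.65 -0.3 ]
```

drive_tool:
  rows:
    - [[-1, -0.001, 0.001, 0.01, 0, 0, 0], [-1, 0, 0, 0.008, 0, 0, 0], [-1, 0, 0, 0.006, 0, 0, 0], [-1, 0, 0, 0.002, 0, 0, 0], [-1, 0, 0, 0, 0, 0, 0]]

```text
clock: 8.48
eef_pos: [0.446, -0.0583, 0.0412]
ee_rot: [0.763, -0.647, -0.0, 0.0]
wrist_force: [0.4, -0.1, -2.6]
grip_width: 0.0423
finger_force: 61.5
```

drive_tool:
  rows:
    - [[-1, 0, 0, 0.002, 0, 0, 0], [-1, 0, 0, 0, 0, 0, 0]]

```text
clock: 8.72
eef_pos: [0.4462, -0.0582, 0.0409]
ee_rot: [0.763, -0.647, 0.0, -0.0]
wrist_force: [-2.9, 1.2, 6.8]
grip_width: 0.0427
finger_force: 62.8
```

Contact comes at seating depth. I'm releasing and lifting.

drive_tool:
  rows:
    - [[-0.2, 0, 0, 0, 0, 0, 0], [0.3, 0, 0, 0, 0, 0, 0], [1, 0, 0, 0, 0, 0, 0], [1, 0, 0, 0, 0, 0, 0], [1, 0, 0, 0, 0, 0, 0], [1, 0, 0, -0.05, 0, 0, 0], [1, -0.05, 0, -0.1, 0, 0, 0], [1, -0.05, 0, -0.1, 0, 0, 0], [1, -0.05, 0, -0.1, 0, 0, 0], [1, 0, 0, 0, 0, 0, 0]]

```text
clock: 9.98
eef_pos: [0.4358, 0.0177, 0.2194]
ee_rot: [0.763, -0.646, 0.002, -0.004]
wrist_force: [-0.4, -0.1, -0.8]
grip_width: 0.0854
finger_force: 0.0
```

```bash
python3 - <<'E'
from h import *
g=grab("wrist");s=grab("side");c=grab("scene");delta((.4462,-.0584,.041))
blobs(g,(15,110,60),(32,255,255),300,.047)
w=cv2.resize(g["img"],(560,420))[:300]
def cr(d,u,v):return cv2.resize(d["img"][v-50:v+50,u-47:u+46],(279,300),interpolation=3)
cv2.imwrite("pics/w5.png",np.hstack([cv2.resize(g["img"][:260],(521,300)),cr(s,265,180)]))
for n,d in(("scene",c),("side",s)): print(n);blobs(d,(0,170,80),(5,255,255),8,.13);blobs(d,(0,0,0),(180,255,45),100,.26) if n=="scene" else 0
E
```

```text
tcp [0.4331 0.0156 0.2147] x-axis yaw -80.6 tilt z [-9.e-04  0.e+00 -1.e+00] shift norm [ 0.1504 -0.0019  0.3473]
[306, 56, 50, 112, 624] [333.7 119.4] [ 0.3638 -0.0486  0.047 ]
[229, 70, 47, 50, 1843] [251.8  94.7] [ 0.4465 -0.0581  0.047 ]
[88, 84, 45, 37, 733] [108.4  97.2] [ 0.5822 -0.0328  0.047 ]
[306, 86, 15, 57, 340] [312.2 112.3] [ 0.386  -0.0518  0.047 ]
[57, 100, 27, 23, 360] [ 68.5 109.7] [ 0.6201 -0.0146  0.047 ]
[228, 249, 84, 53, 419] [268.7 276.3] [0.3949 0.13   0.047 ]
scene
[328, 204, 10, 11, 45] [331.6 207.8] [ 0.561  -0.1671  0.13  ]
[322, 220, 9, 19, 68] [326. 229.] [ 0.4724 -0.1911  0.13  ]
[264, 308, 4, 3, 9] [265.3 308.9] [ 0.1707 -0.1856  0.13  ]
[278, 308, 13, 6, 43] [283.4 310.7] [ 0.1881 -0.2224  0.13  ]
[205, 379, 5, 5, 23] [207.  381.2] [-0.0233 -0.1764  0.13  ]
[45, 0, 50, 33, 1077] [73.1 12.9] [1.2952 1.9945 0.26  ]
[130, 6, 37, 49, 1033] [147.5  32.1] [1.2299 1.2508 0.26  ]
[24, 24, 70, 30, 379] [60.4 45.2] [0.8517 1.4826 0.26  ]
[0, 79, 94, 218, 4924] [ 38.2 186.2] [0.0964 0.4794 0.26  ]
[459, 148, 34, 119, 1141] [477.  201.4] [ 0.6233 -0.5094  0.26  ]
[483, 211, 9, 26, 126] [486.8 223.8] [ 0.5509 -0.5415  0.26  ]
[498, 219, 14, 19, 112] [505.9 227.9] [ 0.5584 -0.5793  0.26  ]
[0, 248, 23, 38, 338] [  9.5 269.1] [-0.1018  0.2672  0.26  ]
[20, 287, 42, 45, 476] [ 39.6 310.8] [-0.1271  0.1205  0.26  ]
side
[235, 173, 6, 4, 12] [237.3 174.6] [ 0.5591 -0.1839  0.13  ]
```

View pics/w5.png

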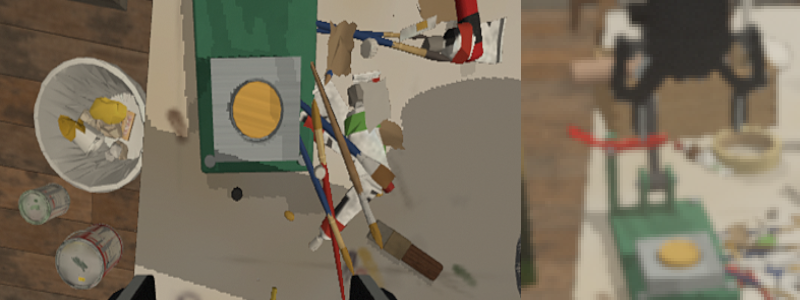

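The blank sits in the cavity, at (252,95) in the wrist view. Next, shut the fingers and go above the tab.

drive_tool:
  rows:
    - [[-1, 0.08, -0.04, 0, 0, 0, 0], [-1, 0.08, -0.04, 0, 0, 0, 0], [-1, 0.08, -0.04, 0, 0, 0, 0], [-1, 0.08, -0.04, 0, 0, 0, 0], [-1, 0.09, -0.033, 0, 0, 0, 0], [-1, 0, 0, 0.06, 0, 0, 0], [-1, 0, 0, 0, 0, 0, 0]]

```text
clock: 11.0
eef_pos: [0.5598, -0.1716, 0.1811]
ee_rot: [0.762, -0.648, -0.003, 0.002]
wrist_force: [-0.7, 0.9, -0.1]
grip_width: 0.0001
finger_force: 0.0
```

```bash
python3 - <<'E'
from h import *
delta((.5615,-.1717,.16))
s=grab("side");c=grab("scene");g=grab("wrist")
P=bot.get_state()["eef_pos"]
def cr(d,p):
    u,v=proj(d,p).astype(int);u=min(max(u,45),466);v=min(max(v,45),338);return cv2.resize(d["img"][v-40:v+40,u-40:u+40],(400,400),interpolation=3)
cv2.imwrite("pics/w6.png",np.hstack([cr(c,P),cr(s,P)]))
print(proj(c,P),proj(s,P))
E
```

```text
tcp [ 0.5598 -0.1716  0.1811] x-axis yaw -80.74 tilt z [-8.2e-03  6.0e-04 -1.0e+00] shift norm [ 0.0008 -0.0036  0.0421]
[334.80792784 193.18732201] [235.14932018 161.90382226]
```

View pics/w6.png

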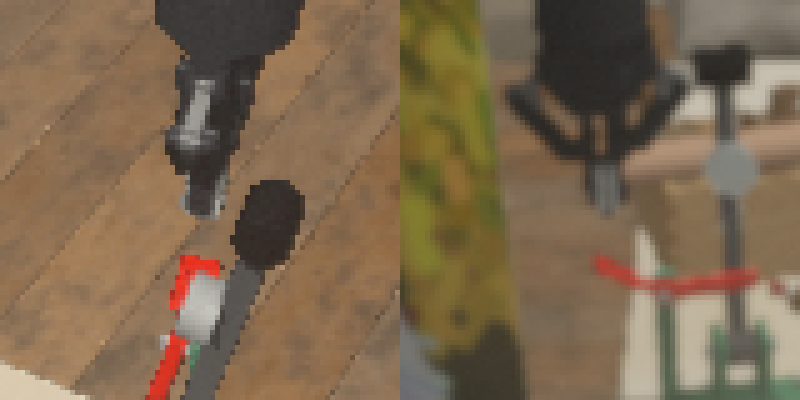

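The fingertips are right above the tab: side crop tip (605,210), tab (595–632, 255–285). I'm pushing down.

drive_tool:
  rows:
    - [[-1, 0, 0, 0.05, 0, 0, 0], [-1, 0, 0, 0.02, 0, 0, 0], [-1, 0, 0, 0.02, 0, 0, 0], [-1, 0, 0, 0.02, 0, 0, 0], [-1, 0, 0, 0.02, 0, 0, 0], [-1, 0, 0, 0.01, 0, 0, 0], [-1, 0, 0, 0, 0, 0, 0]]

```text
clock: 12.02
eef_pos: [0.5619, -0.1708, 0.1147]
ee_rot: [0.763, -0.647, -0.001, 0.0]
wrist_force: [-0.1, -0.6, -0.1]
grip_width: 0.0002
finger_force: 0.0
```

drive_tool:
  rows:
    - [[-1, 0, 0, 0.01, 0, 0, 0], [-1, 0, 0, 0.01, 0, 0, 0], [-1, 0, 0, 0.01, 0, 0, 0]]

```text
clock: 12.4
eef_pos: [0.5624, -0.1708, 0.1001]
ee_rot: [0.763, -0.647, 0.0, 0.0]
wrist_force: [-0.8, 0.5, 3.1]
grip_width: -0.0003
finger_force: 0.9
```

```bash
python3 - <<'E'
from h import *
s=grab("side");c=grab("scene")
P=bot.get_state()["eef_pos"]
def cr(d,p):
    u,v=proj(d,p).astype(int);return cv2.resize(d["img"][v-50:v+30,u-40:u+40],(400,400),interpolation=3)
cv2.imwrite("pics/w7.png",np.hstack([cr(c,P),cr(s,P)]))
E
```

```text
(no output)
```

View pics/w7.png

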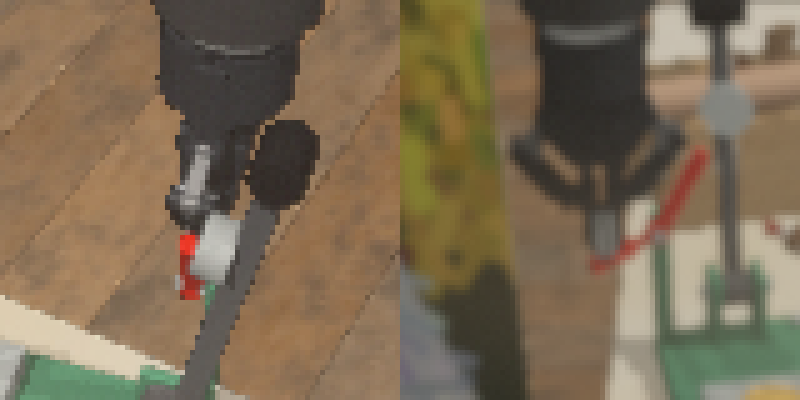

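The catch is most of the way open: the tab slopes down under the tip and the blade is swung up. I'm pushing on to the stop.

drive_tool:
  rows:
    - [[-1, 0, 0, 0.008, 0, 0, 0], [-1, 0, 0, 0.006, 0, 0, 0], [-1, 0, 0, 0, 0, 0, 0]]

```text
clock: 12.88
eef_pos: [0.5637, -0.1708, 0.0939]
ee_rot: [0.763, -0.647, 0.001, -0.001]
wrist_force: [2.3, -0.2, 3.2]
grip_width: 0.0
finger_force: 1.4
```

drive_tool:
  rows:
    - [[-1, 0, 0, 0.006, 0, 0, 0], [-1, 0, 0, 0.006, 0, 0, 0], [-1, 0, 0, 0, 0, 0, 0]]

```text
clock: 13.25
eef_pos: [0.5673, -0.1709, 0.0903]
ee_rot: [0.763, -0.646, 0.004, -0.002]
wrist_force: [6.9, 0.5, 11.9]
grip_width: -0.0002
finger_force: 5.1
```

The stop is reached at 12 N. I'm lifting clear and moving over the grip with the fingers open.

drive_tool:
  rows:
    - [[-1, 0, 0, -0.08, 0, 0, 0], [-1, 0, 0, -0.11, 0, 0, 0], [-1, 0, 0, -0.11, 0, 0, 0], [-1, 0, 0, -0.11, 0, 0, 0], [1, 0, 0, -0.1, 0, 0, 0], [1, 0.03, 0.06, 0, 0, 0, -0.4], [1, 0.03, 0.06, 0, 0, 0, 0], [1, 0.04, 0.07, 0, 0, 0, 0], [1, 0, 0, 0, 0, 0, 0], [1, 0, 0, 0, 0, 0, 0]]

```text
clock: 14.5
eef_pos: [0.4781, -0.2371, 0.3421]
ee_rot: [0.771, -0.636, -0.0, -0.0]
wrist_force: [0.2, -0.0, 0.9]
grip_width: 0.0853
finger_force: 0.0
```

```bash
python3 - <<'E'
from h import *
delta((.4813,-.2362,.24))
a={n:grab(n) for n in("wrist","scene","side")};rs=[]
for n,g in a.items():
    u,v=proj(g,(.4813,-.2362,.26));w=70 if n=="wrist" else 14
    gr=g["img"].max(2);x0,y0=int(max(u-w,0)),int(max(v-w,0))
    m=(gr[y0:int(v+w),x0:int(u+w)]<60).astype(np.uint8)
    k,l,st,c=cv2.connectedComponentsWithStats(m)
    print(n,u.round(1),v.round(1))
    for i in range(1,k):
        if st[i,4]>30: print("  ",st[i].tolist(),c[i]+[x0,y0],[x0,y0])
    t=1 if n!="wrist" else 2
    if n!="wrist": print("\n".join("".join(f"{p//10:2d}"for p in r) for r in gr[y0:int(v+w),x0:int(u+w)]))
    else: print("\n".join("".join("#" if p<60 else "." for p in r[::4]) for r in gr[::8]))
E
```

```text
tcp [ 0.4781 -0.2371  0.3421] x-axis yaw -79.04 tilt z [-1.e-04  3.e-04 -1.e+00] shift norm [-0.0005 -0.0067  0.2042]
wrist 243.8 198.3
   [26, 40, 86, 51, 2641] [242.62665657 194.44414994] [173, 128]
   [37, 110, 24, 8, 95] [223.66315789 241.53684211] [173, 128]
   [83, 111, 14, 7, 68] [261.83823529 242.38235294] [173, 128]
..........#.............................................................................................#####...................
................................................................................................................................
................................................................................................................................
................................................................................................................................
................................................................................................................................
................................................................................................................................
[... 8069 characters left out ...]
 814181919191919
11121619191919191815 9 4 4 4 4 4 4 4 5 5 915181919191919
1113161919191919191611 7 6 5 5 4 5 6 8101216191919191817
11121618191919191917141211 9 6 5 61014161618191918161513
1012151819191919191817171513 8 6 81216181919191917131111
 912161919191919191919191814 9 7 81317191919191917121010
 91317191919191919191919181610 7 8121618191919191612 910
101418191919191919191919191610 7 8111517171818181511 910
101518191919191919191919181610 7 8101314141516151310 910
111518191919181717171717171510 7 81012111011131312101011
121517171716151413141515151410 7 8101110 910121313121213
131414141413131212121314141310 7 81011121213141515151516
141312121212121213131314141310 7 71013151616161717171717
```

The grip's columns (220–276) are centred between the pads (156–344) in the wrist view. I'm descending and pinching.

drive_tool:
  rows:
    - [[1, 0, 0, 0.06, 0, 0, 0], [1, 0, 0, 0.07, 0, 0, 0], [1, 0, 0, 0.05, 0, 0, 0], [1, 0, 0, 0.024, 0, 0, 0], [1, 0, 0, 0, 0, 0, 0], [-1, 0, 0, 0, 0, 0, 0], [-1, 0, 0, 0, 0, 0, 0], [-1, 0, 0, 0, 0, 0, 0], [-1, 0, 0, 0, 0, 0, 0], [-1, 0, 0, 0, 0, 0, 0]]

```text
clock: 15.9
eef_pos: [0.4797, -0.2373, 0.2416]
ee_rot: [0.772, -0.636, 0.002, -0.001]
wrist_force: [5.1, 1.3, 4.2]
grip_width: 0.0393
finger_force: 63.5
```

```bash
python3 -c "
import numpy as np
p=np.radians(np.linspace(13.25,-85,25));x=np.diff(.205*np.sin(p))/.5;z=-np.diff(.205*np.cos(p))/.5
print([[round(a,3),round(b,3)] for a,b in zip(x,z)])"
```

```text
[[np.float64(-0.029), np.float64(-0.006)], [np.float64(-0.029), np.float64(-0.004)], [np.float64(-0.029), np.float64(-0.002)], [np.float64(-0.029), np.float64(0.001)], [np.float64(-0.029), np.float64(0.003)], [np.float64(-0.029), np.float64(0.005)], [np.float64(-0.028), np.float64(0.007)], [np.float64(-0.028), np.float64(0.009)], [np.float64(-0.027), np.float64(0.011)], [np.float64(-0.026), np.float64(0.013)], [np.float64(-0.025), np.float64(0.015)], [np.float64(-0.024), np.float64(0.016)], [np.float64(-0.023), np.float64(0.018)], [np.float64(-0.022), np.float64(0.02)], [np.float64(-0.02), np.float64(0.021)], [np.float64(-0.019), np.float64(0.023)], [np.float64(-0.017), np.float64(0.024)], [np.float64(-0.015), np.float64(0.025)], [np.float64(-0.014), np.float64(0.026)], [np.float64(-0.012), np.float64(0.027)], [np.float64(-0.01), np.float64(0.028)], [np.float64(-0.008), np.float64(0.028)], [np.float64(-0.006), np.float64(0.029)], [np.float64(-0.004), np.float64(0.029)]]
```

drive_tool:
  rows:
    - [[-1, -0.029, -0.006, -0.006, 0, 0, 0], [-1, -0.029, 0, -0.004, 0, 0, 0], [-1, -0.029, 0, -0.002, 0, 0, 0], [-1, -0.029, 0, 0.001, 0, 0, 0], [-1, -0.029, 0, 0.003, 0, 0, 0], [-1, 0, 0, 0, 0, 0, 0]]

```text
clock: 16.65
eef_pos: [0.4666, -0.1661, 0.2455]
ee_rot: [0.772, -0.636, 0.001, 0.001]
wrist_force: [-3.0, -3.5, 6.4]
grip_width: 0.0394
finger_force: 64.6
```

The lever swings freely, so I'm continuing the arc.

drive_tool:
  rows:
    - [[-1, -0.029, 0.002, 0.005, 0, 0, 0], [-1, -0.028, 0, 0.007, 0, 0, 0], [-1, -0.028, 0, 0.009, 0, 0, 0], [-1, -0.027, 0, 0.011, 0, 0, 0], [-1, -0.026, 0, 0.013, 0, 0, 0], [-1, -0.025, 0, 0.015, 0, 0, 0], [-1, -0.024, 0, 0.016, 0, 0, 0], [-1, -0.023, 0, 0.018, 0, 0, 0], [-1, -0.022, 0, 0.02, 0, 0, 0], [-1, -0.02, 0, 0.021, 0, 0, 0], [-1, -0.019, 0, 0.023, 0, 0, 0], [-1, 0, 0, 0, 0, 0, 0]]

```text
clock: 18.15
eef_pos: [0.4417, -0.0314, 0.1667]
ee_rot: [0.772, -0.636, 0.001, -0.001]
wrist_force: [-2.4, 5.6, 12.0]
grip_width: 0.0389
finger_force: 79.2
```

drive_tool:
  rows:
    - [[-1, -0.017, 0, 0.024, 0, 0, 0], [-1, -0.015, 0, 0.025, 0, 0, 0], [-1, -0.014, 0, 0.026, 0, 0, 0], [-1, -0.012, 0, 0.027, 0, 0, 0], [-1, -0.01, 0, 0.028, 0, 0, 0], [-1, -0.008, 0, 0.028, 0, 0, 0], [-1, -0.006, 0, 0.029, 0, 0, 0], [-1, 0, 0, 0, 0, 0, 0]]

```text
clock: 19.15
eef_pos: [0.4342, 0.0083, 0.0723]
ee_rot: [0.772, -0.636, 0.001, -0.001]
wrist_force: [0.3, 1.6, 7.7]
grip_width: 0.0394
finger_force: 81.5
```

```bash
python3 -c "
from h import *
o=np.array([.4465,-.0575]);ex=np.array([.191,-.982]);p=bot.get_state()['eef_pos'];x=(np.array(p[:2])-o)@ex;print(x,p[2],13.25-np.degrees(np.arctan2(x-.135,p[2]+.0207-.06)))"
```

```text
-0.06697925699986534 0.07232259122121622 93.96458193876386
```

drive_tool:
  rows:
    - [[-1, -0.004, 0, 0.02, 0, 0, 0], [-1, -0.002, 0, 0.01, 0, 0, 0], [-1, 0, 0, 0.006, 0, 0, 0], [-1, 0, 0, 0, 0, 0, 0]]

```text
clock: 19.65
eef_pos: [0.4338, 0.0107, 0.0548]
ee_rot: [0.772, -0.636, 0.001, -0.001]
wrist_force: [2.3, -3.3, 7.2]
grip_width: 0.0389
finger_force: 81.6
```

drive_tool:
  rows:
    - [[-1, 0, 0, 0.004, 0, 0, 0], [-1, 0, 0, 0.002, 0, 0, 0], [-1, 0, 0, 0, 0, 0, 0]]

```text
clock: 20.02
eef_pos: [0.4338, 0.0109, 0.052]
ee_rot: [0.772, -0.636, 0.001, -0.001]
wrist_force: [1.5, 1.3, 7.3]
grip_width: 0.0389
finger_force: 81.6
```

drive_tool:
  rows:
    - [[-1, 0, 0, 0.003, 0, 0, 0], [-1, 0, 0, 0, 0, 0, 0]]

```text
clock: 20.27
eef_pos: [0.4337, 0.011, 0.0505]
ee_rot: [0.772, -0.636, 0.001, -0.001]
wrist_force: [2.2, 1.0, 7.9]
grip_width: 0.0396
finger_force: 81.6
```

drive_tool:
  rows:
    - [[-1, 0, 0, 0.003, 0, 0, 0], [-1, 0, 0, 0, 0, 0, 0]]

```text
clock: 20.52
eef_pos: [0.4338, 0.0111, 0.049]
ee_rot: [0.772, -0.636, 0.001, -0.001]
wrist_force: [1.1, 2.0, 7.6]
grip_width: 0.0392
finger_force: 81.7
```

drive_tool:
  rows:
    - [[-1, 0, 0, 0.003, 0, 0, 0], [-1, 0, 0, 0, 0, 0, 0]]

```text
clock: 20.78
eef_pos: [0.4337, 0.0112, 0.0475]
ee_rot: [0.772, -0.636, 0.001, -0.001]
wrist_force: [1.0, 3.0, 9.2]
grip_width: 0.0388
finger_force: 81.7
```

drive_tool:
  rows:
    - [[-1, 0, 0, 0.002, 0, 0, 0], [-1, 0, 0, 0, 0, 0, 0], [-1, 0, 0, 0, 0, 0, 0]]

```text
clock: 21.15
eef_pos: [0.4338, 0.0112, 0.0465]
ee_rot: [0.772, -0.636, 0.001, -0.001]
wrist_force: [-0.9, 2.1, 8.0]
grip_width: 0.0392
finger_force: 81.6
```

drive_tool:
  rows:
    - [[-1, 0, 0, 0.003, 0, 0, 0], [-1, 0, 0, 0, 0, 0, 0], [-1, 0, 0, 0, 0, 0, 0]]

```text
clock: 21.52
eef_pos: [0.4337, 0.0113, 0.045]
ee_rot: [0.772, -0.636, 0.001, -0.001]
wrist_force: [-0.0, 3.8, 8.9]
grip_width: 0.0391
finger_force: 81.7
```

```bash
python3 - <<'E'
from h import *
f=[]
for n in("scene","side","scene"):
    g=grab(n);f.append(bot.get_state()["wrist_force"]);u,v=proj(g,(.433,.011,.07)).round(1);b=proj(g,(.4465,-.0575,.047)).round(1)
    print(n,u,v,b)
    if n=="side":
        m=g["img"];x0,y0=int(u)-16,int(v)-24
        print("\n".join("".join(f"{p//10:3d}" for p in r) for r in m[y0:y0+34,x0:x0+34].max(2)))
        blobs(g,(15,90,60),(32,255,255),15,.047)
print(np.round(f,1))
E
```

```text
scene 257.4 226.4 [279.2 237.6]
side 274.6 219.0 [270.1 213.2]
 10  9 10 10  8  7  7  7  7  7  7  7  7  7  7  7  7  7  7  7  7  7  7  7  7  7  7  7  7  8 10 12 13 12
 10  9  9  9  7  7  7  7  7  7  7  7  7  7  7  7  7  7  7  7  7  7  7  7  7  7  7  7  7  8  9 10 10 10
  9  9  8  8  7  7  7  7  7  7  7  7  7  7  7  7  7  7  7  7  7  7  7  7  7  7  7  7  8  9 10  9  9  9
  9  9  8  8  7  7  7  7  7  7  7  7  7  7  7  7  7  7  7  7  7  7  7  7  7  7  7  7  9 12 13 10  9  9
  9  9  8  7  7  7  7  7  7  7  7  7  7  7  7  7  7  7  7  7  7  7  7  7  7  7  7  9 12 15 15 11  9  9
  9  8  8  8  7  7  7  7  7  7  7  7  7  7  7  7  7  7  7  7  7  7  7  7  7  7  8 11 15 18 17 12  9  9
  8  8  8  9  9  8  7  7  7  7  7  7  7  7  7  7  7  7  7  7  7  7  7  7  7  8 11 15 18 19 17 12  8  8
  8  8  9 11 11  9  8  7  7  7  7  7  7  7  7  7  7  7  7  7  7  7  7  7  7 10 14 18 19 19 16 11  8  8
  8  8  9 11 11 11  9  7  7  7  7  7  7  7  7  7  7  7  7  7  7  7  7  7  8 12 17 19 19 18 14  9  7  7
  7  8 10 11 12 11 10  8  7  7  6  7  7  7  7  7  7  7  7  7  7  7  7  7  9 14 18 19 19 16 11  8  7  7
  7  8 
[... 3810 characters left out ...]
 0.047 ]
[234, 299, 24, 20, 310] [245.4 308.5] [0.5106 0.3459 0.047 ]
[498, 310, 14, 9, 48] [505.8 313.6] [-0.0781  0.3721  0.047 ]
[228, 325, 284, 59, 7928] [374.4 363.7] [0.2486 0.4898 0.047 ]
[101, 327, 35, 19, 235] [120.8 335.4] [0.78   0.4154 0.047 ]
[148, 332, 41, 16, 412] [167.3 338.6] [0.6756 0.4251 0.047 ]
[26, 367, 41, 17, 242] [ 45.2 377. ] [0.8958 0.5092 0.047 ]
[0, 371, 26, 13, 128] [ 13.5 375.8] [0.9609 0.5057 0.047 ]
[60, 371, 36, 13, 166] [ 77.1 376.3] [0.8331 0.5084 0.047 ]
[83, 371, 16, 6, 33] [ 91.2 372.4] [0.8086 0.5007 0.047 ]
[97, 370, 48, 14, 342] [121.2 377.2] [0.745  0.5115 0.047 ]
scene 257.4 226.4 [279.2 237.6]
[[-0.1  4.1  8.7]
 [-0.3  3.   9.2]
 [ 0.4  3.6  8.7]]
```

drive_tool:
  rows:
    - [[-1, 0, 0, 0.004, 0, 0, 0], [-1, 0, 0, 0, 0, 0, 0], [-1, 0, 0, 0, 0, 0, 0]]

```text
clock: 22.05
eef_pos: [0.4337, 0.0113, 0.0433]
ee_rot: [0.772, -0.636, 0.001, -0.001]
wrist_force: [-1.0, 3.4, 12.7]
grip_width: 0.0393
finger_force: 82.2
```

drive_tool:
  rows:
    - [[-1, 0, 0, 0.002, 0, 0, 0], [-1, 0, 0, 0, 0, 0, 0], [-1, 0, 0, 0, 0, 0, 0]]

```text
clock: 22.42
eef_pos: [0.4338, 0.0113, 0.0432]
ee_rot: [0.772, -0.636, 0.001, -0.001]
wrist_force: [-5.8, 5.8, 30.0]
grip_width: 0.039
finger_force: 84.0
```

drive_tool:
  rows:
    - [[-1, 0, 0, -0.001, 0, 0, 0], [-1, 0, 0, 0, 0, 0, 0], [-1, 0, 0, 0, 0, 0, 0], [-1, 0, 0, 0, 0, 0, 0], [-1, 0, 0, 0, 0, 0, 0]]

```text
clock: 23.05
eef_pos: [0.4337, 0.0113, 0.0432]
ee_rot: [0.772, -0.636, 0.001, -0.001]
wrist_force: [-4.4, 4.0, 20.8]
grip_width: 0.039
finger_force: 83.1
```

```bash
python3 - <<'E'
from h import *
for i in range(3):
    g=grab("side");s=bot.get_state();print(np.round(s["wrist_force"],1),np.round(s["eef_pos"],4),np.abs(s["dq"]).max().round(3))
u,v=proj(g,(.433,.011,.07));x0,y0=int(u)-4,int(v)-8
print(u,v,(g["img"][y0:y0+18,x0:x0+10].max(2).mean(1)).round())
# catch: red pixels near the hinge
hsv=cv2.cvtColor(g["img"],cv2.COLOR_BGR2HSV);m=cv2.inRange(hsv,(0,120,60),(6,255,255))|cv2.inRange(hsv,(174,120,60),(180,255,255))
h=proj(g,(.5265,-.1805,.112)).astype(int);ys,xs=np.nonzero(m[h[1]-35:h[1]+25,h[0]-25:h[0]+25]);print(h,np.c_[xs-25,ys-35][::3].tolist())
E
```

```text
[-3.   4.2 20.9] [0.4337 0.0113 0.0432] 0.001
[-3.3  4.3 21. ] [0.4337 0.0113 0.0432] 0.002
[-4.1  4.4 21. ] [0.4337 0.0113 0.0432] 0.001
274.5809922704077 219.04659427290213 [131. 126. 109.  84.  65.  62.  62.  62.  62.  60.  58.  65.  88. 112.
 124. 126. 125. 123.]
[246 179] [[7, -17], [7, -16], [7, -15], [6, -14], [6, -13], [6, -12], [6, -11], [6, -10], [5, -9], [5, -8], [5, -7], [4, -6], [4, -5], [1, -3], [1, -2], [0, -1], [3, -1], [-4, 3], [-5, 4], [-7, 5], [-9, 6], [-6, 6], [-8, 7], [-9, 8], [-9, 9]]
```

The hold is steady at 21 N, the catch reads open and the grip is about 72 mm up. I'm handing in.

```bash
python3 -c "
from cell import bot
print(bot.sign_off())"
```

```text
the job is handed in; nothing more can be done
None
```

The job is handed in: by my last readings the round blank is seated in the die, the catch is open at its stop, and the lever is held down by its grip, steady at about 21 N, with the punch on the blank; no verdict came back.

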